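# Screw down the loose loop handle of a cake stand with fingertip strokes

### The arm

A 6-joint arm with a two-finger parallel gripper is mounted at the origin on the work surface. World frame = base frame: x ahead of the robot, y to its left, z up, the work surface at z = 0. Lengths are in m, angles in rad, forces in N, time in s.
With the tool pointing down it reaches from about 0.375 to 0.975 m from the base axis. Payload 3.8 kg.
Tool frame: the origin (TCP) lies midway between the tips of the shut fingers; the grasp point (between the pads) lies 19 mm behind it; z points along the fingers, y is the line along which they close (so a half turn about z gives the same grasp; the last joint's range is limited). The gripper opens to 88 mm and grips with 3 to 60 N. Pads are 18 mm wide; open, the fingers measure 123 mm over their backs; the gripper's body (75 mm by 187 mm) begins 45 mm behind the grasp point.
Start: joints at [-1.221, 0.264, 1.604, -0, 1.274, -0.037], TCP at [0.255, -0.625, 0.239] pointing down, gripper open.
Joint ranges: [-2.63, 2.63], [-0.94, 2.18], [0.31, 2.57], [-1.31, 4.45], [0, 2.66], [-2.55, 2.55]. Speed limits (rad/s): [2.57, 2.57, 3.14, 3.14, 3.14, 3.14].

### API

Orientations are given as [roll, pitch, yaw] about the fixed x, y, z axes, in that order (R = Rz(yaw) Ry(pitch) Rx(roll)).
In Python, from station import status, imaging, job gives the robot as it stands.
- The arm moves only by the tool apply_moves, never from a script. Its argument "plan" is a list of rows, each a list of 7 numbers: the shift along the tool's x, y, z in m, then the turn, a rotation vector about the tool's x, y, z in degrees, then the gripper's target within -1 to 1 (shut at 1, half-way at 0, fully open at -1). In form: [[tx, ty, tz, wx, wy, wz, claw], ...]. A call has 1 to 5 rows; each row is the pose to reach, as a shift and turn from the pose commanded when the call began, along the tool's axes at that moment; what a row does not reach only later rows make up. A row lasts 1/10 s, in which the tool goes at most 50 mm and 8.59 degrees, less where a joint would pass 70% of its speed; a pose out of reach is approached as far as the arm can. A call with a gripper value outside its range is refused whole. The fingers move at their own pace and stop on an object; "squeeze" is the grip in N (left out, the last holds). Time passes only in rows, so rows that repeat a pose let the fingers close. It gives the time, the measured TCP pose, the force, the opening and the grip force at its end, in the units of the state.
- status.read_state(): the state, without advancing time (a new reading comes with each control period).
- imaging.snapshot(name): name is "scene" or "top" or "wrist"; returns the picture (400x640x3 uint8, red, green, blue); there is no depth.
- imaging.camera_info(name): a dict with "K" (3x3 intrinsics, pixels), "T" (4x4, takes a point from camera to world coordinates). Camera axes: x right, y up, looking along -z (the intrinsics and any distortion apply to the point x, -y, -z); pixel columns grow to the right and rows downward; lengths in m; the calibration is good to about 2 mm. A picture is of the moment at which its call begins: read the wrist's pose just before it. camera_info takes no time and is no camera call; for the wrist camera it gives the pose at the moment of the call.
- job.sign_off(): hands the job in; it is judged then, once.
Trained networks look in the newest picture that a camera, given by its name, has taken for a name from the list of things; names that differ only in an ending like _2 or _b are one class to them, and where a whole thing is asked for, a point or a joint stands for the part that bears it (a point fixed in the world has none). Each returns a list of dicts, best first, with "score" (0 to 1); they miss things now and then, are a little off and sometimes report something else, mostly with a low value. They report only what shows in the picture. A call takes as long as a camera call.
- imaging.spot_in(target, camera): "at" ([column, row] in pixels, amid what is visible of it).
- imaging.tip_of(target, camera): "at" ([column, row] in pixels: a listed point, or the origin of a listed thing).
The state is a dict: "clock": time; "qpos": joint angles; "qd": joint speeds; "effort": joint torques, N m; "position": TCP position; "eef_rot": TCP orientation; "ft_force": force on the tool from outside, world axes, zero at the start; "moment": the same for the moment, N m; "gripper_width": opening from 0.0 (shut) to 1.0 (fully open); "finger_force": force on a finger pad.
Only numpy, scipy, OpenCV 4.12 (cv2) and the standard library are available. Lean on these libraries where they do the work, as an engineer would, in place of code of your own. Each camera call takes 0.05 s, during which the arm holds its last target. There are 200 camera calls.

### The job

The brass loop handle screwed onto the top of the two-tier cake stand has worked loose: spin it clockwise (seen from above) with light fingertip strokes against the sides of its loop, never pinching it, until it is fully home and turns no further. The stand stays standing where it is: do not lift, tip or shove it, and leave the bowl, the lantern, the glass dish and the cake fork alone.

Things in the scene. Friction and masses are not known exactly. Their poses are not given: they have to be found in the camera images.
- stand: two-tier cake stand, dark stoneware plates on a brass rod, loose, about 1.5 kg. Origin: centre of its underside, z up the rod. Lower plate 250 mm across, rim 22 mm high. Upper plate 180 mm across: flat inner floor (to 46 mm from the axis) 150 mm above the origin, rim 162 mm. On that floor, on the axis, a brass washer 26 mm across, 2 mm thick: the loop handle's seat.
- screw: the loop handle, a brass thumbscrew on the stand's axis. Origin: on the axis at the underside of its round collar (16 mm across, 12 mm high), 152 mm above the stand's origin when home. On the collar stands a flat oval loop of 7 mm round bar, 60 mm wide, 8 to 46 mm above this origin; its two sides reach 30 mm out from the axis like the wings of a wing screw. This frame does not turn.
- screw_turn (a joint): turning angle of the loop handle, rad: 0 = fully home on its washer, positive = that far unscrewed (anticlockwise from above). Starts 1 to 1.5 turns open; sinks 1.25 mm per turn. Loose right-hand thread: about 1 N at 20 mm from the axis turns it and it stays where it is left. Home, it stops dead and more pushing only shoves the stand.
- loop_end (a point): outermost point of one side of the loop, 30 mm from the axis, 27 mm above the collar's underside; the frame turns with the loop: x outward along the loop's width, z up. The other side lies opposite.
- bowl: celadon ceramic bowl, 144 mm across, 62 mm high, origin at the centre of its underside; leave alone. To its left (+y), beyond the work, lies a heavy aluminium gift case, 300 x 200 x 100 mm high, its centre at least 230 mm from the bowl's.
- lantern: round white and grey plastic folding lantern, folded down, 92 mm across, 127 mm high with a wire bail lying to one side (reaches 60 mm from the axis), origin at the centre of its underside; leave alone
- dish: small glass dish, 72 mm across, 24 mm high, origin at the centre of its underside; leave alone
- fork: three-tined stainless steel cake fork lying flat, 158 mm long along its x, 3 mm thick, origin under its middle; leave alone

How it is judged:
By the outcome, as a careful person would: the job done as asked, in the order asked, and still so for the second after the job is handed in, with the robot touching nothing.
It also fails if it takes over 59 s, if anything falls off the work surface, if the arm or the gripper's body presses on something with over 40 N, if the wrist force passes 120 N, or if a joint passes its speed limit or range.

## Working session

There is one attempt and no reset: what is moved stays moved. The work goes in short steps, Python scripts to look and compute and a tool call to move; the robot and the scene stay as the last step left them, time stands still between calls to the robot, and variables do not carry over. Pictures are saved under pics/ and viewed, at most 10 in all, crops included, and the job is handed in when it is done.

Besides the shell and the picture viewer there is one more tool, called after "Emit:" as name([rows], argument=value, ...), one row to a line, values as JSON. apply_moves: Moves the arm, as the interface text tells. Its arguments: {"type":"object","properties":{"plan":{"type":"array","items":{"type":"array","items":{"type":"number"}}},"squeeze":{"type":"number"}},"required":["plan"]}

```bash
mkdir -p pics
python3 - <<'E'
from station import status, imaging
import cv2,numpy as np
s=status.read_state();print(s)
for c in ["scene","top"]:
    im=imaging.snapshot(c);cv2.imwrite(f"pics/{c}0.png",im[:,:,::-1])
    i=imaging.camera_info(c);print(c,np.round(i["K"],1).tolist(),np.round(i["T"],4).tolist(),[k for k in i])
    for t in ["stand","screw","loop_end","bowl","lantern","dish","fork"]:
        print(t,[(np.round(d["at"],1).tolist(),round(d["score"],2)) for d in imaging.tip_of(t,c)[:3]])
E
```

```text
{'clock': 0.0, 'qpos': array([-1.22087248e+00,  2.64726588e-01,  1.60534657e+00,  1.15919953e-05,
        1.27369514e+00, -3.69073339e-02]), 'qd': array([ 0.00024039,  0.00032566, -0.00029055, -0.00146996,  0.00031489,
       -0.00065457]), 'effort': array([-1.74950303e-03, -5.02119219e+01, -3.56874132e+01,  7.31153064e-02,
        2.94662244e-02, -1.60298891e-04]), 'position': array([ 0.25440523, -0.62446848,  0.23742072]), 'eef_rot': array([-3.13941890e+00, -9.13480564e-05,  3.86827677e-01]), 'ft_force': array([-0.48980614,  0.42458302, -0.66476593]), 'moment': array([-0.00106598,  0.06995852, -0.00881652]), 'finger_force': 0.0, 'gripper_width': 1.0038071785245257}
scene [[485.6, 0.0, 323.5], [0.0, 485.6, 205.8], [0.0, 0.0, 1.0]] [[-0.704, -0.4529, 0.547, 1.2355], [0.7098, -0.4726, 0.5223, 0.6658], [0.0219, 0.756, 0.6542, 1.0421], [0.0, 0.0, 0.0, 1.0]] ['K', 'T']
stand [([350.4, 265.1], 0.98)]
screw [([352.5, 227.3], 0.58)]
loop_end [([343.9, 221.7], 0.67), ([225.5, 185.4], 0.49)]
bowl [([425.9, 334.8], 0.84)]
lantern [([223.8, 184.8], 0.62), ([427.9, 332.8], 0.46)]
dish []
fork [([263.4, 202.4], 0.53)]
top [[381.7, 0.0, 319.4], [0.0, 381.7, 200.2], [0.0, 0.0, 1.0]] [[-0.0168, 0.9964, -0.0825, 0.4065], [-0.9997, -0.0184, -0.0185, -0.046], [-0.0199, 0.0822, 0.9964, 1.2008], [0.0, 0.0, 0.0, 1.0]] ['K', 'T']
stand [([285.2, 204.6], 0.59)]
screw [([283.2, 198.7], 0.55)]
loop_end [([282.0, 182.6], 0.52)]
bowl [([198.0, 197.3], 0.8)]
lantern [([464.0, 193.2], 0.6)]
dish [([231.0, 252.2], 0.98), ([289.5, 206.7], 0.72), ([281.0, 185.7], 0.62)]
fork [([409.9, 204.6], 0.66), ([285.8, 196.0], 0.49)]
```

```bash
cat > h.py <<'E'
import numpy as np
from station import imaging
def proj(c,P):
    i=imaging.camera_info(c);T=i["T"];q=np.linalg.inv(T)@np.append(P,1);v=np.array(i["K"])@np.array([q[0],-q[1],-q[2]]);return v[:2]/v[2]
def ray(c,uv):
    i=imaging.camera_info(c);T=np.array(i["T"]);d=np.linalg.inv(i["K"])@np.array([*uv,1.]);return T[:3,3],T[:3,:3]@np.array([d[0],-d[1],-d[2]])
def atz(c,uv,z):
    o,d=ray(c,uv);return o+d*(z-o[2])/d[2]
E
python3 - <<'E'
from h import *
import cv2
for c,t,uv,z in [("scene","stand",(350.4,265.1),0),("top","stand",(285.2,204.6),0),("scene","screw",(352.5,227.3),.1535),("top","screw",(283.2,198.7),.1535),("top","le",(282,182.6),.18),("scene","le",(343.9,221.7),.18),("top","bowl",(198,197.3),0),("scene","bowl",(425.9,334.8),0),("top","lan",(464,193.2),0),("top","dish",(231,252.2),0),("top","fork",(409.9,204.6),0)]:
    print(c,t,np.round(atz(c,uv,z),4))
a=cv2.imread("pics/top0.png");b=cv2.imread("pics/scene0.png")
cv2.imwrite("pics/v1.png",cv2.resize(a[100:300,160:430],None,fx=2.9,fy=2.9,interpolation=cv2.INTER_CUBIC))
cv2.imwrite("pics/v2.png",b)
E
```

```text
scene stand [0.4933 0.0711 0.    ]
top stand [0.494  0.0845 0.    ]
scene screw [0.4987 0.0715 0.1535]
top screw [0.4993 0.0732 0.1535]
top le [0.5406 0.0731 0.18  ]
scene le [0.5211 0.0592 0.18  ]
top bowl [0.5224 0.3621 0.    ]
scene bowl [0.5306 0.363  0.    ]
top lan [ 0.5197 -0.4779  0.    ]
top dish [0.3475 0.2562 0.    ]
top fork [ 0.4869 -0.3076  0.    ]
```

View pics/v1.png

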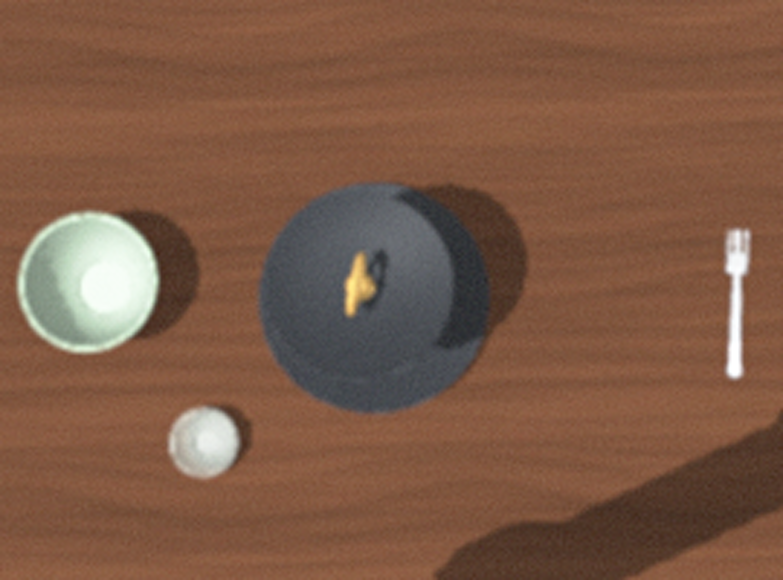

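View pics/v2.png

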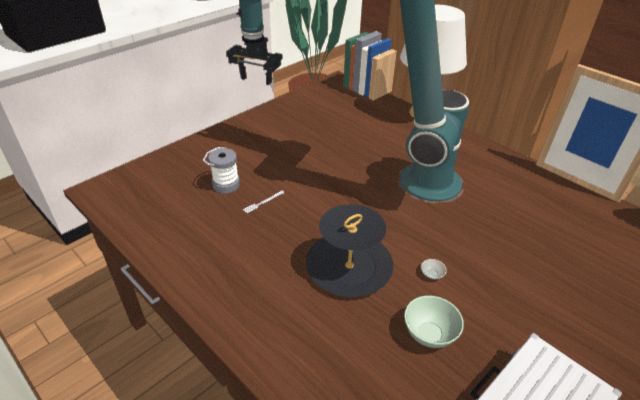

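The top view shows the loop as a thin bar from about (279,208.6) to (284.8,187). The stand is centred near (285,200), with the bowl and dish to its left and the fork to its right. The scene view shows the stand clear of the arm, with free air above the upper plate.

Run:
```python
from h import *
import cv2
a=np.array([atz("top",p,.18) for p in [(279,208.6),(284.8,186.9)]]);print(a,a.mean(0),np.degrees(np.arctan2(*(a[1]-a[0])[1::-1])))
for P in [(.499,.072,.1535)]: print(proj("top",P),proj("scene",P))
im=cv2.imread("pics/scene0.png").astype(int);m=(im[...,2]-im[...,0]>60)&(im[...,1]-im[...,0]>35)
t=cv2.imread("pics/top0.png").astype(int);mt=(t[...,2]-t[...,0]>60)&(t[...,1]-t[...,0]>35)
v,u=np.nonzero(mt[170:230,260:310]);v+=170;u+=260;print("top mask",len(u),u.min(),u.max(),v.min(),v.max())
w=cv2.fitLine(np.c_[u,v].astype(np.float32),2,0,.01,.01).ravel();print(w)
# loop model projection: oval in plane at angle phi, fit to both masks
from scipy.optimize import minimize
v2,u2=np.nonzero(m[205:240,335:370]);v2+=205;u2+=335
def dt(u,v):
    k=np.ones((400,640),np.uint8)*255;k[v,u]=0;return cv2.distanceTransform(k,cv2.DIST_L2,5)
D={"top":dt(u,v),"scene":dt(u2,v2)};pts={"top":np.c_[u,v],"scene":np.c_[u2,v2]}
I={c:(np.linalg.inv(imaging.camera_info(c)["T"]),np.array(imaging.camera_info(c)["K"])) for c in D}
th=np.linspace(0,2*np.pi,60)
def cost(p):
    x,y,ph=p;r=26.5e-3*np.cos(th);P=np.c_[x+r*np.cos(ph),y+r*np.sin(ph),.152+.0015+.027+.0155*np.sin(th),np.ones(60)]
    Pc=np.c_[np.full(4,x),np.full(4,y),.1545+np.linspace(0,.01,4),np.ones(4)];P=np.r_[P,Pc]
    s=0
    for c in D:
        Ti,K=I[c];q=P@Ti.T;h=np.c_[q[:,0],-q[:,1],-q[:,2]]@K.T;uv=h[:,:2]/h[:,2:]
        s+=np.mean(np.minimum(((uv[:,None]-pts[c][None])**2).sum(2).min(1),25))+np.mean(np.minimum(((uv[:,None]-pts[c][None])**2).sum(2).min(0),25))
    return s
best=min((minimize(cost,[.499,.072,np.radians(d)],method="Nelder-Mead",options=dict(initial_simplex=[[.499,.072,np.radians(d)],[.504,.072,np.radians(d)],[.499,.077,np.radians(d)],[.499,.072,np.radians(d+10)]])) for d in (-40,-20,0,20,40)),key=lambda r:r.fun)
print(best.x[:2],np.degrees(best.x[2]),best.fun)
```

```text
[[0.47046687 0.08175494 0.18      ]
 [0.52878947 0.06560988 0.18      ]] [0.49962817 0.07368241 0.18      ] -15.47333049395505
[283.64766012 198.7930963 ] [352.57004603 227.45283538]
top mask 123 279 288 188 208
[ 2.0716381e-01 -9.7830629e-01  2.8281302e+02  1.9802438e+02]
[0.50086886 0.07271111] -11.641899575074586 6.7199848330652205
```

Emit:
apply_moves([
  [0.457,-0.589,0,0,0,-67.8,-1],
  [0.457,-0.589,0,0,0,-67.8,-1],
  [0.457,-0.589,0,0,0,-67.8,-1],
  [0.457,-0.589,0,0,0,-67.8,-1],
  [0.457,-0.589,0,0,0,-67.8,-1],
])

```text
clock: 1.3
position: [0.3222, -0.3826, 0.2388]
eef_rot: [3.141, -0.0, 1.142]
ft_force: [1.4, 0.4, 0.7]
gripper_width: 1.0
finger_force: 0.0
```

Emit:
apply_moves([
  [0.488,-0.078,0,0,0,-24.8,-1],
  [0.488,-0.078,0,0,0,-24.8,-1],
  [0.488,-0.078,0,0,0,-24.8,-1],
  [0.488,-0.078,0,0,0,-24.8,-1],
  [0.488,-0.078,0,0,0,-24.8,-1],
])

```text
clock: 1.8
position: [0.3902, -0.142, 0.2392]
eef_rot: [3.14, 0.001, 1.569]
ft_force: [1.2, -0.4, -0.1]
gripper_width: 1.0
finger_force: 0.0
```

Run:
```python
from station import status
s=status.read_state();print(s["position"],s["eef_rot"],s["ft_force"],s["moment"])
```

```text
[ 0.3902279  -0.14200935  0.23918852] [3.14008202e+00 5.56171638e-04 1.56915004e+00] [ 1.22939563 -0.41744578 -0.10872531] [-0.0022461  -0.13111677  0.00834534]
```

Emit:
apply_moves([
  [0.235,0.066,0,0,0,0,-1],
  [0.235,0.066,0,0,0,0,-1],
  [0.235,0.066,0,0,0,0,-1],
  [0.235,0.066,0,0,0,0,-1],
  [0.235,0.066,0,0,0,0,-1],
])

```text
clock: 2.3
position: [0.4566, 0.0936, 0.2392]
eef_rot: [3.14, -0.0, 1.571]
ft_force: [0.9, -1.0, -0.4]
gripper_width: 1.0
finger_force: 0.0
```

Run:
```python
from station import status,imaging
import cv2
from h import *
s=status.read_state();print(s["position"],s["eef_rot"],s["ft_force"],s["moment"])
im=imaging.snapshot("wrist");cv2.imwrite("pics/w1.png",im[:,:,::-1])
p=s["position"]
for n,P in dict(tcp=p,f1=p+[.044,0,0],f1b=p+[.0615,0,0],f2=p-[.044,0,0],ax0=[.5,.073,.165],le=[.5+.0292,.073-.0067,.18],le2=[.5-.0292,.073+.0067,.18]).items(): print(n,proj("wrist",P).round(1))
```

```text
[0.45661131 0.09361805 0.23924743] [ 3.14012599e+00 -3.03849369e-04  1.57067926e+00] [ 0.9188979  -0.98881515 -0.38499038] [-0.0720643  -0.15769889 -0.02492095]
tcp [317.7 265.5]
f1 [401.6 265.6]
f1b [435.  265.6]
f2 [233.6 265.3]
ax0 [374.3 243.1]
le [417.1 260.1]
le2 [337.8 243.1]
```

View pics/w1.png

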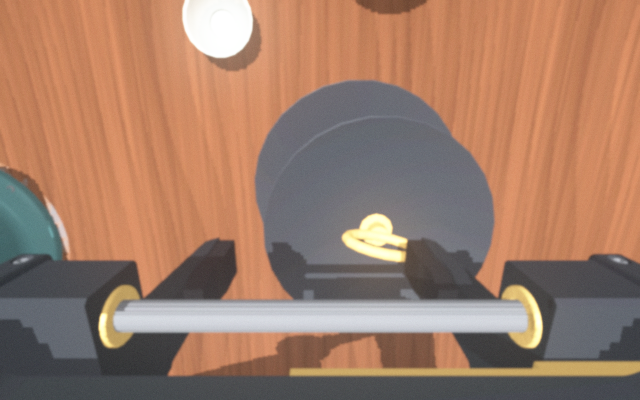

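The wrist picture shows the washer and collar at about (376,228), the loop running from (344,238) to about (410,257), and the +y-tool fingertip at (405–435,242). I'll check the axis from this view.

Run:
```python
from h import *
import cv2
im=cv2.imread("pics/w1.png").astype(int);g=(im[...,2]-im[...,0]>60)&(im[...,1]-im[...,0]>40)
n,l,st,ce=cv2.connectedComponentsWithStats(g[190:275,320:440].astype(np.uint8));print(st,ce+[320,190])
print(imaging.camera_info("wrist")["T"].round(3))
for z in (.152,.154,.164):print(atz("wrist",(376,228),z))
print(proj("wrist",[.5,.073,.154]))
for d in (-10,-15,-20):
    e=.0265*np.array([np.cos(np.radians(d)),np.sin(np.radians(d)),0]);print(d,proj("wrist",[.5,.073,.181]+e),proj("wrist",[.5,.073,.181]-e))
```

```text
[[   0    0  120   85 9231]
 [  22   23   66   49  969]] [[379.9773589  231.20257827]
 [374.95252838 239.59649123]]
[[ 1.    -0.002 -0.004  0.457]
 [ 0.003  0.96   0.28   0.172]
 [ 0.003 -0.28   0.96   0.385]
 [ 0.     0.     0.     1.   ]]
[0.50323699 0.08036062 0.152     ]
[0.50284255 0.08114712 0.154     ]
[0.50087033 0.08507964 0.164     ]
[371.93599111 237.42739235]
-10 [413.52066278 258.08004113] [342.10602838 246.34620539]
-15 [412.56427108 260.88460639] [342.87685076 243.45737847]
-20 [411.35339297 263.60879272] [343.92275954 240.61999573]
```

Run:
```python
import cv2
im=cv2.imread("pics/w1.png");cv2.imwrite("pics/v4.png",cv2.resize(im[190:280,310:450],None,fx=5,fy=5,interpolation=cv2.INTER_CUBIC))
```

```text
(no output)
```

View pics/v4.png

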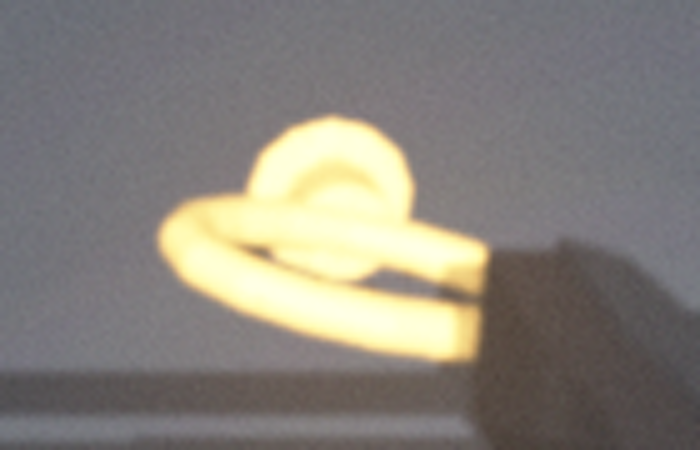

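The loop shows clearly and its bar tilts about −13°. The wrist view's offset matches the offset seen on the fingertip itself, so I'm taking the axis as (0.500, 0.073). Next I descend beside the loop.

Emit:
apply_moves([
  [0,0.002,0.03,0,0,0,-1],
  [0,0.002,0.055,0,0,0,-1],
  [0,0.002,0.065,0,0,0,-1],
  [0,0.002,0.065,0,0,0,-1],
])

```text
clock: 2.75
position: [0.4569, 0.0907, 0.1721]
eef_rot: [-3.138, 0.001, 1.569]
ft_force: [0.4, 0.1, 1.1]
gripper_width: 1.002
finger_force: 0.0
```

Emit:
apply_moves([
  [-0.0032,0.0052,0,0,0,0,-1],
  [-0.0077,0.0094,0,0,0,0,-1],
  [-0.0131,0.0122,0,0,0,0,-1],
  [-0.0191,0.0134,0,0,0,0,-1],
  [-0.0252,0.0128,0,0,0,0,-1],
])

```text
clock: 3.25
position: [0.4719, 0.0653, 0.1743]
eef_rot: [3.14, -0.0, 1.569]
ft_force: [0.2, -0.1, 0.3]
gripper_width: 1.002
finger_force: 0.5
```

```bash
cat > look.py <<'E'
from station import status,imaging
import cv2,sys
from h import *
s=status.read_state();print(s["clock"],s["position"].round(4),s["eef_rot"].round(4),s["ft_force"].round(2),s["moment"].round(3))
for c in ("scene","wrist"):
    im=imaging.snapshot(c);cv2.imwrite(f"pics/{c}_{sys.argv[1]}.png",im[:,:,::-1])
    for t in ("loop_end","screw","stand"): print(c,t,[(np.round(d["at"],1).tolist(),round(d["score"],2)) for d in imaging.tip_of(t,c)[:3]])
a=cv2.imread(f"pics/scene_{sys.argv[1]}.png")[180:300,270:410];b=cv2.imread(f"pics/wrist_{sys.argv[1]}.png")[150:310,270:460]
cv2.imwrite(f"pics/v_{sys.argv[1]}.png",np.hstack([cv2.resize(a,(400,343),interpolation=2),cv2.resize(b,(400,343),interpolation=2)]))
E
python3 look.py a
```

```text
3.25 [0.4719 0.0653 0.1743] [ 3.1401e+00 -2.0000e-04  1.5693e+00] [ 0.18 -0.11  0.27] [ 0.141 -0.131  0.035]
scene loop_end [([342.5, 217.5], 0.45)]
scene screw [([352.1, 225.6], 0.51)]
scene stand [([344.6, 264.7], 0.91)]
wrist loop_end [([405.7, 294.5], 0.91)]
wrist screw [([373.0, 227.5], 0.86)]
wrist stand []
```

View pics/v_a.png

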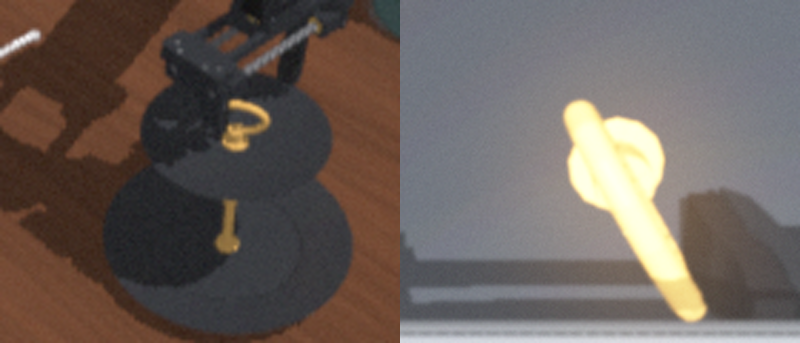

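The scene half shows the finger beside the loop, which has turned. In the wrist half the bar now runs from (580,110) to (695,310), about −58°, with the finger at its right side, so about 45° has been turned. I'm continuing the circle.

Emit:
apply_moves([
  [-0.0064,-0.0025,0,0,0,0,-1],
  [-0.0117,-0.007,0,0,0,0,-1],
  [-0.0154,-0.0128,0,0,0,0,-1],
  [-0.017,-0.0195,0,0,0,0,-1],
  [-0.0165,-0.0263,0,0,0,0,-1],
])

```text
clock: 4.15
position: [0.4443, 0.049, 0.1738]
eef_rot: [3.141, 0.0, 1.569]
ft_force: [1.1, -0.3, 0.1]
gripper_width: 1.0
finger_force: 0.6
```

```bash
python3 look.py b
```

```text
4.15 [0.4443 0.049  0.1738] [3.1411e+00 2.0000e-04 1.5690e+00] [ 1.08 -0.32  0.14] [-0.078 -0.24  -0.03 ]
scene loop_end [([352.8, 212.5], 0.57), ([349.6, 266.2], 0.47)]
scene screw [([353.0, 225.7], 0.61)]
scene stand [([349.7, 267.3], 0.84)]
wrist loop_end [([387.7, 251.3], 0.65)]
wrist screw [([423.6, 200.2], 0.61)]
wrist stand []
```

View pics/v_b.png

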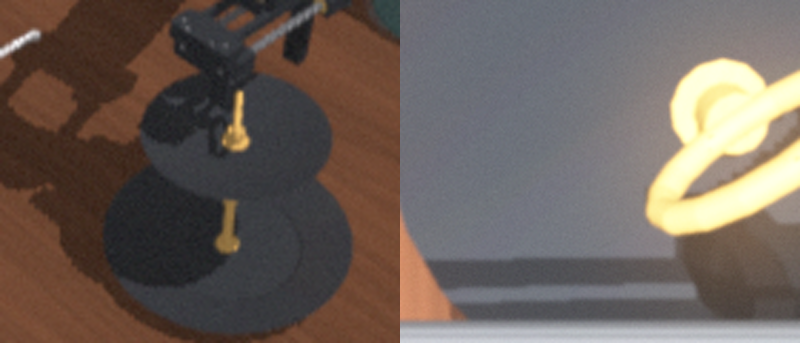

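The loop's pushed wing now points to about −150° (lower left in the wrist half), and the stand is at the same pixels as before. Continuing.

Emit:
apply_moves([
  [0.0025,-0.0064,0,0,0,0,-1],
  [0.007,-0.0117,0,0,0,0,-1],
  [0.0128,-0.0154,0,0,0,0,-1],
  [0.0195,-0.017,0,0,0,0,-1],
  [0.0263,-0.0165,0,0,0,0,-1],
])

```text
clock: 5.05
position: [0.4277, 0.0763, 0.1736]
eef_rot: [-3.141, 0.0, 1.57]
ft_force: [-0.5, -0.9, -0.5]
gripper_width: 0.997
finger_force: 0.5
```

Emit:
apply_moves([
  [0.0064,0.0025,0,0,0,0,-1],
  [0.0117,0.007,0,0,0,0,-1],
  [0.0154,0.0128,0,0,0,0,-1],
  [0.017,0.0195,0,0,0,0,-1],
  [0.0165,0.0263,0,0,0,0,-1],
])

```text
clock: 5.55
position: [0.4549, 0.0928, 0.1733]
eef_rot: [-3.141, -0.001, 1.57]
ft_force: [-1.4, 1.8, -0.3]
gripper_width: 0.999
finger_force: 0.8
```

```bash
python3 look.py c
```

```text
5.55 [0.4549 0.0928 0.1733] [-3.1405e+00 -6.0000e-04  1.5701e+00] [-1.4   1.77 -0.31] [0.064 0.23  0.093]
scene loop_end [([349.2, 225.8], 0.55), ([260.3, 202.0], 0.21)]
scene screw [([352.5, 225.1], 0.6)]
scene stand [([349.6, 268.1], 0.66)]
wrist loop_end []
wrist screw [([394.3, 267.8], 0.96)]
wrist stand []
```

View pics/v_c.png

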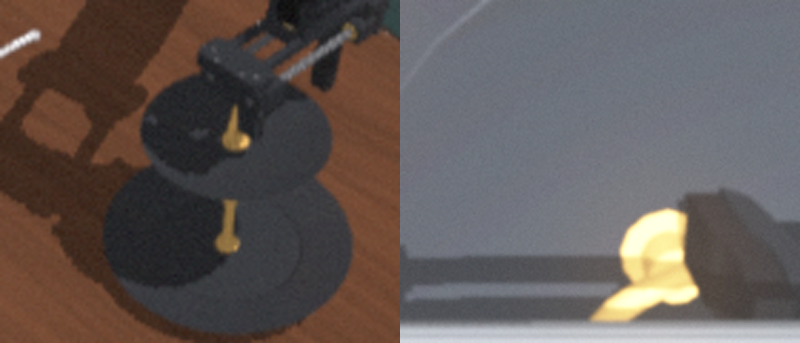

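The loop is partly hidden behind the finger and about 317° has been turned, with the stand still in place. Home could come from 360° on, so I'm going slower now.

Emit:
apply_moves([
  [-0.0005,0.0019,0,0,0,0,-1],
  [-0.0011,0.0037,0,0,0,0,-1],
  [-0.002,0.0054,0,0,0,0,-1],
  [-0.0029,0.0071,0,0,0,0,-1],
  [-0.0041,0.0086,0,0,0,0,-1],
])

```text
clock: 6.45
position: [0.4634, 0.088, 0.1737]
eef_rot: [-3.142, -0.0, 1.57]
ft_force: [-1.3, -0.3, 0.6]
gripper_width: 0.997
finger_force: 0.5
```

Run:
```python
import numpy as np
f=lambda a:22*np.array([np.sin(np.radians(a)),np.cos(np.radians(a))])
for a in range(52,-160,-8): print(a,"->",a-8,*[(f(a-d)-f(a)).round(1).tolist() for d in (2,4,6,8)])
```

```text
52 -> 44 [-0.5, 0.6] [-1.0, 1.2] [-1.5, 1.7] [-2.1, 2.3]
44 -> 36 [-0.6, 0.5] [-1.1, 1.0] [-1.7, 1.5] [-2.4, 2.0]
36 -> 28 [-0.6, 0.4] [-1.3, 0.9] [-1.9, 1.3] [-2.6, 1.6]
28 -> 20 [-0.7, 0.3] [-1.4, 0.7] [-2.1, 1.0] [-2.8, 1.2]
20 -> 12 [-0.7, 0.3] [-1.5, 0.5] [-2.2, 0.7] [-3.0, 0.8]
12 -> 4 [-0.8, 0.1] [-1.5, 0.3] [-2.3, 0.4] [-3.0, 0.4]
4 -> -4 [-0.8, 0.0] [-1.5, 0.1] [-2.3, 0.0] [-3.1, 0.0]
-4 -> -12 [-0.8, -0.1] [-1.5, -0.2] [-2.3, -0.3] [-3.0, -0.4]
-12 -> -20 [-0.7, -0.2] [-1.5, -0.4] [-2.2, -0.6] [-3.0, -0.8]
-20 -> -28 [-0.7, -0.3] [-1.4, -0.6] [-2.1, -0.9] [-2.8, -1.2]
-28 -> -36 [-0.7, -0.4] [-1.3, -0.8] [-2.0, -1.2] [-2.6, -1.6]
-36 -> -44 [-0.6, -0.5] [-1.2, -0.9] [-1.8, -1.4] [-2.4, -2.0]
-44 -> -52 [-0.5, -0.5] [-1.1, -1.1] [-1.6, -1.7] [-2.1, -2.3]
-52 -> -60 [-0.5, -0.6] [-0.9, -1.2] [-1.3, -1.9] [-1.7, -2.5]
-60 -> -68 [-0.4, -0.7] [-0.7, -1.4] [-1.0, -2.1] [-1.3, -2.8]
-68 -> -76 [-0.3, -0.7] [-0.5, -1.4] [-0.7, -2.2] [-0.9, -2.9]
-76 -> -84 [-0.2, -0.7] [-0.3, -1.5] [-0.4, -2.3] [-0.5, -3.0]
-84 -> -92 [-0.1, -0.8] [-0.1, -1.5] [-0.1, -2.3] [-0.1, -3.1]
-92 -> -100 [0.0, -0.8] [0.1, -1.5] [0.2, -2.3] [0.3, -3.1]
-100 -> -108 [0.1, -0.8] [0.3, -1.5] [0.5, -2.2] [0.7, -3.0]
-108 -> -116 [0.3, -0.7] [0.5, -1.4] [0.8, -2.1] [1.1, -2.8]
-116 -> -124 [0.3, -0.7] [0.7, -1.4] [1.1, -2.0] [1.5, -2.7]
-124 -> -132 [0.4, -0.6] [0.9, -1.2] [1.4, -1.8] [1.9, -2.4]
-132 -> -140 [0.5, -0.6] [1.1, -1.1] [1.6, -1.6] [2.2, -2.1]
-140 -> -148 [0.6, -0.5] [1.2, -0.9] [1.8, -1.4] [2.5, -1.8]
-148 -> -156 [0.7, -0.4] [1.3, -0.8] [2.0, -1.1] [2.7, -1.4]
-156 -> -164 [0.7, -0.3] [1.4, -0.6] [2.1, -0.8] [2.9, -1.0]
```

Emit:
apply_moves([
  [-0.0005,0.0006,0,0,0,0,-1],
  [-0.001,0.0012,0,0,0,0,-1],
  [-0.0015,0.0017,0,0,0,0,-1],
  [-0.0021,0.0023,0,0,0,0,-1],
  [-0.0021,0.0023,0,0,0,0,-1],
])

```text
clock: 6.95
position: [0.4656, 0.086, 0.1737]
eef_rot: [3.141, -0.0, 1.57]
ft_force: [-0.8, 0.4, 0.7]
gripper_width: 1.001
finger_force: 0.4
```

Emit:
apply_moves([
  [-0.0006,0.0005,0,0,0,0,-1],
  [-0.0011,0.001,0,0,0,0,-1],
  [-0.0017,0.0015,0,0,0,0,-1],
  [-0.0024,0.002,0,0,0,0,-1],
  [-0.0024,0.002,0,0,0,0,-1],
])

```text
clock: 7.45
position: [0.4676, 0.0835, 0.1737]
eef_rot: [3.142, 0.0, 1.57]
ft_force: [-0.1, 0.8, 0.1]
gripper_width: 0.995
finger_force: 0.4
```

Emit:
apply_moves([
  [-0.0006,0.0004,0,0,0,0,-1],
  [-0.0013,0.0009,0,0,0,0,-1],
  [-0.0019,0.0013,0,0,0,0,-1],
  [-0.0026,0.0016,0,0,0,0,-1],
  [-0.0026,0.0016,0,0,0,0,-1],
])

```text
clock: 7.95
position: [0.4692, 0.081, 0.1737]
eef_rot: [3.141, -0.0, 1.57]
ft_force: [-0.3, 2.0, 0.3]
gripper_width: 0.999
finger_force: 0.8
```

```bash
python3 look.py d
python3 - <<'E'
from station import status,imaging
for i in range(4):
    imaging.snapshot("top");s=status.read_state();print(s["ft_force"].round(2),s["finger_force"],s["position"].round(4))
E
```

```text
7.95 [0.4692 0.081  0.1737] [ 3.1415e+00 -1.0000e-04  1.5696e+00] [-0.29  1.96  0.3 ] [0.237 0.061 0.09 ]
scene loop_end [([342.7, 222.4], 0.51)]
scene screw [([353.2, 223.6], 0.46)]
scene stand [([351.8, 267.6], 0.65)]
wrist loop_end []
wrist screw [([374.3, 253.3], 0.59)]
wrist stand []
[-0.07  2.26 -0.92] 0.7751656015443587 [0.4691 0.081  0.1737]
[-0.67  1.73 -0.82] 0.7774893656460335 [0.4691 0.081  0.1737]
[-0.39  1.85  0.36] 0.7800727277390251 [0.4691 0.081  0.1737]
[-0.48  1.89 -0.93] 0.7823984850256238 [0.4692 0.081  0.1738]
```

Emit:
apply_moves([
  [-0.0004,0.0002,0,0,0,0,-1],
  [-0.0007,0.0003,0,0,0,0,-1],
  [-0.0011,0.0005,0,0,0,0,-1],
  [-0.0014,0.0007,0,0,0,0,-1],
  [-0.0014,0.0007,0,0,0,0,-1],
])

```text
clock: 9.05
position: [0.4697, 0.0799, 0.1737]
eef_rot: [-3.141, -0.001, 1.57]
ft_force: [-0.4, 4.2, -0.5]
gripper_width: 0.999
finger_force: 2.0
```

```bash
python3 look.py e
```

```text
9.05 [0.4697 0.0799 0.1737] [-3.1414e+00 -6.0000e-04  1.5697e+00] [-0.42  4.2  -0.47] [0.606 0.126 0.244]
scene loop_end [([346.1, 221.3], 0.6)]
scene screw [([352.8, 225.7], 0.53)]
scene stand [([349.6, 267.2], 0.63)]
wrist loop_end []
wrist screw [([374.8, 251.4], 0.58)]
wrist stand []
```

View pics/v_e.png

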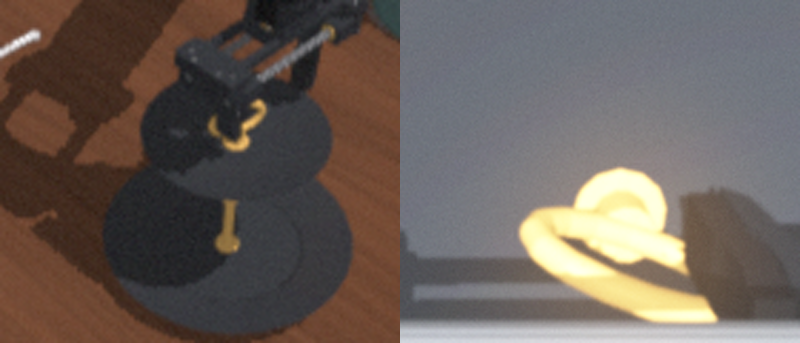

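The scene half shows the stand unmoved. In the wrist half the loop points to about −20°, roughly one turn on, and contact is at only 14 mm radius. The force rose to 4.2 N, which may mean home, so I'm backing off and testing at a larger radius.

Emit:
apply_moves([
  [0.003,0,0,0,0,0,-1],
  [0.003,0.008,0,0,0,0,-1],
  [0.001,0.008,0,0,0,0,-1],
  [-0.001,0.008,0,0,0,0,-1],
  [-0.001,0.008,0,0,0,0,-1],
])

```text
clock: 9.95
position: [0.4781, 0.0781, 0.1738]
eef_rot: [3.141, 0.0, 1.569]
ft_force: [0.2, 0.2, 0.7]
gripper_width: 1.003
finger_force: 0.2
```

```bash
python3 look.py f
python3 - <<'E'
import cv2,numpy as np
for n in "abcdef":
    im=cv2.imread(f"pics/wrist_{n}.png").astype(int);g=((im[...,2]-im[...,0]>60)&(im[...,1]-im[...,0]>40))[150:298,300:460]
    v,u=np.nonzero(g);print(n,"wrist gold",len(u),u.min()+300,v.min()+150, end=' | ')
    s=cv2.imread(f"pics/scene_{n}.png");s0=cv2.imread("pics/scene0.png")
    # stand shift: lower plate left/bottom region, phase correlation
    a=cv2.cvtColor(s0,6)[230:300,300:400].astype(np.float32);b=cv2.cvtColor(s,6)[230:300,300:400].astype(np.float32)
    c=s.astype(int);h=((c[...,2]-c[...,0]>60)&(c[...,1]-c[...,0]>35))[245:275,335:365];vv,uu=np.nonzero(h);print("rod base",len(uu),uu.mean()+335,vv.mean()+245)
E
```

```text
9.95 [0.4781 0.0781 0.1738] [3.1412e+00 3.0000e-04 1.5692e+00] [0.16 0.2  0.7 ] [ 0.003 -0.134 -0.03 ]
scene loop_end [([344.1, 221.0], 0.51)]
scene screw [([353.2, 226.1], 0.49)]
scene stand [([349.9, 266.9], 0.9)]
wrist loop_end [([421.2, 287.4], 0.69)]
wrist screw [([358.0, 247.9], 0.57)]
wrist stand []
a wrist gold 1174 348 197 | rod base 69 349.3478260869565 260.7536231884058
b wrist gold 1668 387 177 | rod base 69 349.3478260869565 260.60869565217394
c wrist gold 980 362 248 | rod base 70 349.37142857142857 260.7
d wrist gold 1897 328 230 | rod base 67 349.2985074626866 260.64179104477614
e wrist gold 1934 327 228 | rod base 68 349.3235294117647 260.7352941176471
f wrist gold 2417 311 226 | rod base 68 349.3235294117647 260.5882352941176
```

Emit:
apply_moves([
  [-0.0005,0,0,0,0,0,-1],
  [-0.001,0,0,0,0,0,-1],
  [-0.0015,0,0,0,0,0,-1],
  [-0.002,0,0,0,0,0,-1],
  [-0.002,0,0,0,0,0,-1],
])

```text
clock: 10.85
position: [0.4777, 0.0773, 0.1737]
eef_rot: [-3.141, -0.001, 1.57]
ft_force: [0.1, 4.8, 0.1]
gripper_width: 1.001
finger_force: 2.3
```

At about 22 mm radius it holds 4.8 N (about 5 times the thread drag) without turning, so it has stopped dead at home. Backing off and lifting clear.

Emit:
apply_moves([
  [0.004,0,0,0,0,0,-1],
  [0.008,0,0,0,0,0,-1],
  [0.008,0,-0.03,0,0,0,-1],
  [0.008,0,-0.07,0,0,0,-1],
  [0.008,0,-0.1,0,0,0,-1],
])

```text
clock: 11.35
position: [0.4782, 0.0844, 0.2757]
eef_rot: [3.14, 0.001, 1.57]
ft_force: [1.2, -0.2, 0.3]
gripper_width: 1.004
finger_force: 0.0
```

Emit:
apply_moves([
  [-0.05,-0.04,0,0,0,0,-1],
  [-0.1,-0.04,0,0,0,0,-1],
  [-0.15,-0.04,0,0,0,0,-1],
  [-0.2,-0.04,0,0,0,0,-1],
  [-0.2,-0.04,0,0,0,0,-1],
])

```text
clock: 11.85
position: [0.4371, -0.1197, 0.274]
eef_rot: [3.141, 0.003, 1.565]
ft_force: [-0.1, 0.4, -0.0]
gripper_width: 1.001
finger_force: 0.0
```

Run:
```python
from station import status,imaging
import cv2
from h import *
s=status.read_state();print(s["clock"],s["position"],s["ft_force"])
o=[]
for c,(r0,r1,c0,c1) in dict(scene=(180,300,270,410),top=(150,250,230,347)).items():
    im=imaging.snapshot(c)[:,:,::-1];cv2.imwrite(f"pics/{c}_z.png",im)
    a=cv2.imread(f"pics/{c}0.png")
    for k in (a,im): o.append(cv2.resize(k[r0:r1,c0:c1],(390,290),interpolation=2))
    for t in ("stand","screw","bowl","dish","fork","lantern"): print(c,t,[(np.round(d["at"],1).tolist(),round(d["score"],2)) for d in imaging.tip_of(t,c)[:1]])
    for n,k in (("0",a),("z",im)):
        k=k.astype(int);m=((k[...,2]-k[...,0]>60)&(k[...,1]-k[...,0]>35))
        rr=(170,230,260,310) if c=="top" else (200,240,330,375)
        v,u=np.nonzero(m[rr[0]:rr[1],rr[2]:rr[3]]);w=cv2.fitLine(np.c_[u,v].astype(np.float32),2,0,.01,.01).ravel();print(n,w,len(u))
cv2.imwrite("pics/v_z.png",np.vstack([np.hstack(o[:2]),np.hstack(o[2:])]))
```

```text
11.85 [ 0.43711935 -0.11966085  0.27403797] [-0.07714052  0.35382488 -0.02011154]
scene stand [([347.9, 266.9], 0.85)]
scene screw [([353.9, 225.7], 0.66)]
scene bowl [([426.4, 333.9], 0.83)]
scene dish [([432.6, 276.8], 0.62)]
scene fork [([262.5, 204.1], 0.69)]
scene lantern [([224.0, 184.6], 0.98)]
0 [ 0.51333797 -0.85818654 22.556213   22.946745  ] 169
z [ 0.66590357 -0.74603784 22.605883   23.158823  ] 170
top stand [([284.6, 205.4], 0.7)]
top screw [([282.3, 197.0], 0.42)]
top bowl [([196.3, 201.6], 0.93)]
top dish [([231.5, 251.0], 0.58)]
top fork [([413.2, 205.7], 0.59)]
top lantern [([461.0, 193.7], 0.97)]
0 [ 0.20716381 -0.9783063  22.813007   28.024391  ] 123
z [ 0.32916462 -0.9442725  22.992      28.024     ] 125
```

View pics/v_z.png

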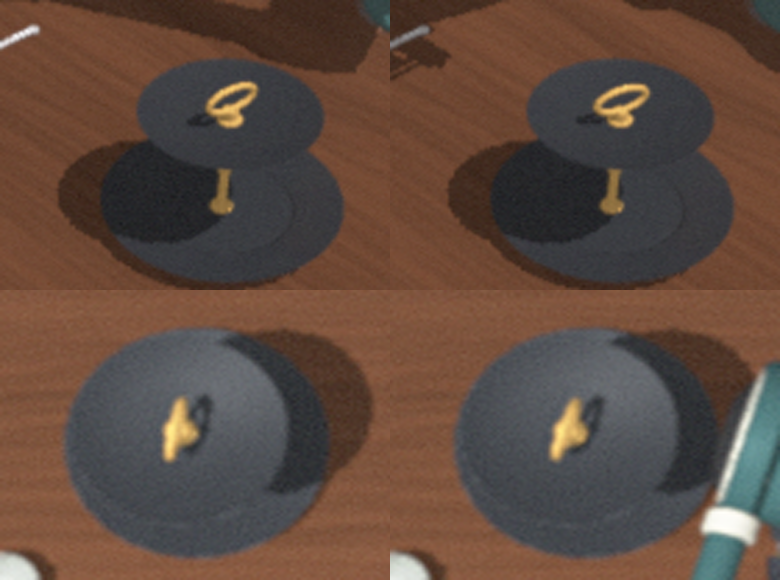

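Both views, before on the left and after on the right, show the stand in the same place. The loop is about 7° past its starting look, so it made one full turn plus about 7°, and the arm is clear.

```bash
python3 -c "
from station import job;print(job.sign_off())"
```

```text
the job is handed in; nothing more can be done
None
```

The loop handle turned about 367° clockwise until it stopped dead, holding 4.8 N at about 22 mm without moving; the stand stayed in place, nothing else was touched, and I signed off with the arm clear at about 12 s.

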